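# Nudge a tube offcut home in the locating fence

## Task

Push the longer, slimmer of the two loose square-tube offcuts along the bench top, fully home into the inner corner of the bolted-down L-shaped fence: its long side flat against the long rail and its end up against the short stop. Only push it, gently, with the fingers: do not pinch, lift or tip it. Leave the shorter, fatter offcut, the magnet and the coupon where they are.

Things in the scene. Friction and masses are not known exactly. Their poses are not given: they have to be found in the camera images.
- long_tube: The work: loose dark steel square-tube offcut, 38 x 85 mm, 38 mm high, open ends, 4 mm walls, 0.2 to 0.45 kg; slides at 1 to 4 N, press it with less than 38 N. Origin: centre of its underside; y along its 85 mm length, x across, z up. Starts robot side of the rail, up to 0.4 rad out of line with it, in the left or right of two places; the short tube has the other.
- fence: Fixed L of two bright aluminium bars 18 mm wide, 25 mm high (screw heads to 31). Origin: inner corner, on the bench. Rail face: plane x = 0, 278 mm long along -y; stop face: plane y = 0, 85 mm along -x. Work area x < 0, y < 0. Rail on the far side, stop at the left, turned up to 0.2 rad. Long tube home: centre at x -0.019, y -0.0425 of this frame, y axes parallel.
- short_tube: Bystander: the shorter, fatter dark steel square-tube offcut, 51 x 62 mm and 51 mm high, loose. Origin at the centre of its underside, y along its 62 mm length.
- magnet: Bystander: flat red arrow-shaped welding magnet, 57 x 88 mm, 16 mm high, loose, to the left of the stop. Origin at the centre of its underside.
- coupon: Bystander: flat steel test coupon with a weld bead, 50 x 75 mm, 13 mm high, loose, at the right, robot side. Origin at the centre of its underside.

How it is judged:
By the outcome, as a careful person would: the job done as asked, in the order asked, and still so for the second after the job is handed in, with the robot touching nothing.
It also fails if it takes over 58 s, if anything falls off the work surface, if the arm or the gripper's body presses on something with over 40 N, if the wrist force passes 120 N, or if a joint passes its speed limit or range.

## Robot

A 6-joint arm with a two-finger parallel gripper is mounted at the origin on a cart in front of the work surface, level with it; the furniture and walls round the work are solid. World frame = base frame: x ahead of the robot, y to its left, z up, the work surface at z = 0. Lengths are in m, angles in rad, forces in N, time in s.
With the tool pointing down it reaches from about 0.3 to 0.875 m from the base axis. Payload 6.4 kg.
Tool frame: the origin (TCP) lies on the centre line of the jaws, within the pads' length; the fingertips stand 14 mm ahead of it and the grasp point (between the pads) lies 5 mm behind it; z points along the fingers, y is the line along which they close (so a half turn about z gives the same grasp; the last joint's range is limited). The gripper opens to 85 mm and grips with 20 to 120 N. Pads are 22 mm wide; open, the fingers measure 114 mm over their backs; the gripper's body (76 mm by 85 mm) begins 54 mm behind the grasp point. The pads swing forward as they close: fully open they stand 13 mm farther back than shut.
Start: joints at [-1.45, 0.181, 1.607, -0, 1.354, -0.206], TCP at [0.185, -0.545, 0.245] pointing down, gripper open.
Joint ranges: [-2.99, 2.99], [-0.89, 2.07], [0.3, 2.58], [-1.14, 4.28], [0, 2.63], [-3.12, 3.12]. Speed limits (rad/s): [2.57, 2.57, 3.01, 3.14, 3.14, 3.14].

## Interface

Orientations are given as a rotation vector (axis times angle).
In Python, from station import bot, optics, models gives the robot as it stands. The module is installed in compiled form; this text tells all that it offers.
- The arm moves only by the tool creep_tool, called after ">>>" as name(argument=value, ...), one argument or row to a line, values as JSON. Schema: {"type":"object","properties":{"ticks":{"type":"array","items":{"type":"array","items":{"type":"number"},"minItems":5,"maxItems":5},"minItems":1,"maxItems":10},"clamp_n":{"type":"number"},"only":{"type":"string"},"quiet":{"type":"boolean"},"lines":{"type":"string"}},"required":["ticks"],"additionalProperties":false}. ticks is a list of rows, 1 to 10 of them, each of 5 numbers: the opening from 0.0 (shut) to 1.0 (fully open), then dx, dy, dz in a scale on which 1.0 is 0.75 m, then a turn about the tool's z in fractions of the full range, 1 being 2 rad; each row is the pose to reach, as a shift and turn from the pose commanded when the call began, along the tool's axes at that moment; what a row does not reach only later rows make up. A row lasts 1/10 s, in which the tool goes at most 0.05 m and 0.15 rad, less where a joint would pass 70% of its speed; a pose out of reach is approached as far as the arm can. The fingers move at their own pace and stop on an object; clamp_n is the grip in N (left out, the last holds). Time passes only in rows, so rows that do not move let the fingers close. The tool returns the time, the measured TCP pose, the force, the opening and the grip force at its end. only (a regular expression) keeps the lines of the reply that match it, lines (a string "A,B") keeps lines A to B, and quiet returns only ok. No shift or turn number may pass 1 either way. Input that does not fit is refused with a message, and nothing moves.
- bot.get_state(): the state, without advancing time (a new reading comes with each control period).
- optics.grab_frame(name): name is "scene" or "top" or "wrist"; returns a dict with "frame" (400x640x3 uint8, red, green, blue), "range_z" (400x640 float32, m along the optical axis (not along the pixel's ray), 0 where there is no reading), "fovy" (degrees; the focal length in pixels is half the picture's height over the tangent of half this angle, whatever the lens; pixels are square), "cx", "cy" (the principal point, pixels), "k1" (the pictures are not rectified: a ray, as slopes to the right and down, at radius r is drawn at 1 + k1 r^2 times it, then the intrinsics apply), "eye" and "rotation" of the camera in the world; the wrist camera has in their place "tool_from_camera" (4x4, takes a point from camera to tool coordinates, whose origin is the TCP and whose axes are the flange's). Camera axes: x right, y down, z forward; pixel columns grow to the right and rows downward; lengths in m; the calibration is good to about 2 mm. A picture is of the moment at which its call begins: read the wrist's pose just before it.
- bot.close_job(): hands the job in; it is judged then, once.
Trained networks look in the newest picture that a camera, given by its name, has taken for a name from the list of things; names that differ only in an ending like _2 or _b are one class to them, and where a whole thing is asked for, a point or a joint stands for the part that bears it (a point fixed in the world has none). Each returns a list of dicts, best first, with "p" (0 to 1); they miss things now and then, are a little off and sometimes report something else, mostly with a low value. They report only what shows in the picture. A call takes as long as a camera call.
- models.boxes_of(label, camera): "rect" ([left, top, right, bottom] in pixels, round what is visible of it).
The state is a dict: "time_s": time; "qpos": joint angles; "joint_vel": joint speeds; "tau": joint torques, N m; "ee_pos": TCP position; "tool_rot": TCP orientation; "force": force on the tool from outside, world axes, zero at the start; "torque": the same for the moment, N m; "width": opening from 0.0 (shut) to 1.0 (fully open); "gripper_force": force on a finger pad.
Only numpy, scipy, OpenCV 4.12 (cv2) and the standard library are available. Lean on these libraries where they do the work, as an engineer would, in place of code of your own. Each camera call takes 0.05 s, during which the arm holds its last target. There are 200 camera calls.

## Working session

There is one attempt and no reset: what is moved stays moved. The work goes in short steps, Python scripts to look and compute and a tool call to move; the robot and the scene stay as the last step left them, time stands still between calls to the robot, and variables do not carry over. Pictures are saved under pics/ and viewed, at most 10 in all, crops included, and the job is handed in when it is done.

```bash
mkdir -p pics; cat > h.py <<'E'
import numpy as np,cv2
from scipy.spatial.transform import Rotation as R
from station import bot,optics,models
def cloud(f):
    d=f["range_z"];h,w=d.shape
    F=h/2/np.tan(np.radians(f["fovy"])/2)
    K=np.array([[F,0,f["cx"]],[0,F,f["cy"]],[0,0,1.]])
    u,v=np.meshgrid(np.arange(w),np.arange(h))
    p=cv2.undistortPoints(np.stack([u,v],-1).reshape(-1,1,2).astype(float),K,np.array([f["k1"],0,0,0.]))
    p=p.reshape(h,w,2)
    P=np.concatenate([p*d[...,None],d[...,None]],-1)
    M=np.array(f["rotation"])
    if M.shape!=(3,3): M=R.from_rotvec(M).as_matrix()
    return P@M.T+np.array(f["eye"])
def save(f,n): cv2.imwrite("pics/"+n,f["frame"][...,::-1])
E
python3 - <<'E'
from h import *
s=bot.get_state();print(s)
print(R.from_rotvec(s["tool_rot"]).as_matrix().round(3))
for c in("top","scene"):
    f=optics.grab_frame(c);save(f,c+"0.png");np.save(c+"0.npy",cloud(f));print(c,f["eye"],f["rotation"])
    for l in("long_tube","short_tube","fence","magnet","coupon"):
        print(l,[(np.round(b["rect"]),round(b["p"],2)) for b in models.boxes_of(l,c)][:3])
E
```

```text
{'time_s': 0.0, 'qpos': array([-1.45030150e+00,  1.81546922e-01,  1.60805003e+00,  3.40094705e-05,
        1.35378384e+00, -2.06289111e-01]), 'joint_vel': array([ 0.00042239, -0.00118966,  0.00119373, -0.00047644, -0.00040873,
       -0.00036695]), 'tau': array([-1.54761463e-03, -4.44885921e+01, -3.51336086e+01, -4.67673854e-04,
        9.29466274e-03,  1.68520336e-05]), 'ee_pos': array([ 0.18454   , -0.54400948,  0.24436051]), 'tool_rot': array([-3.09799100e+00, -5.10728320e-01, -1.72465355e-04]), 'force': array([-0.18374141,  0.28475782,  0.81608341]), 'torque': array([-0.0415926 ,  0.0559028 ,  0.00780856]), 'gripper_force': 0.0, 'width': 0.998698956536421}
[[ 0.947  0.321 -0.   ]
 [ 0.321 -0.947  0.002]
 [ 0.    -0.002 -1.   ]]
top [ 0.36961144 -0.18605411  0.99907428] [-2.15156563  2.11335187 -0.19819415]
long_tube [(array([333., 192., 373., 225.]), 0.9)]
short_tube [(array([389., 187., 423., 216.]), 0.9)]
fence [(array([294., 144., 427., 196.]), 0.83)]
magnet [(array([244., 174., 282., 204.]), 0.76)]
coupon [(array([452., 207., 491., 232.]), 0.92)]
scene [-0.02792145 -0.77944283  0.95175911] [-2.25321153  0.94022914 -0.33774775]
long_tube []
short_tube [(array([364., 238., 399., 270.]), 0.56)]
fence [(array([382., 205., 435., 243.]), 0.66)]
magnet []
coupon [(array([407., 294., 443., 326.]), 0.72)]
```

```bash
python3 - <<'E'
from h import *
P=np.load("top0.npy")
def ob(r,lo,hi,m=6):
    l,t,rr,b=r;Q=P[t-m:b+m,l-m:rr+m].reshape(-1,3)
    Q=Q[(Q[:,2]>lo)&(Q[:,2]<hi)];
    (c,wh,a)=cv2.minAreaRect((Q[:,:2]*1000).astype(np.float32));print(len(Q),np.round(c),np.round(wh),round(a,1),"z",np.percentile(Q[:,2],[5,50,95]).round(4)); return Q
ob((333,192,373,225),.03,.05,3)
ob((389,187,423,216),.042,.06,3)
ob((244,174,282,204),.01,.03);ob((452,207,491,232),.008,.03)
Q=ob((294,144,427,196),.018,.029,3)
G=np.zeros((400,640,3),np.uint8)
im=cv2.imread("pics/top0.png")[120:260,220:510]
s=cv2.resize(im,(800,386),interpolation=cv2.INTER_CUBIC);cv2.imwrite("pics/crop0.png",s)
# height map of region
np.set_printoptions(linewidth=250)
# fence points in px grid
m=(P[...,2]>.018)&(P[...,2]<.03)
np.save("fence.npy",Q)
x=Q[:,0];y=Q[:,1];print(x.min(),x.max(),y.min(),y.max())
E
```

```text
681 [ 516. -256.] [38. 85.] 28.0 z [0.0352 0.0383 0.0413]
686 [ 538. -366.] [51. 63.] 7.4 z [0.0479 0.0512 0.0541]
633 [559. -50.] [70. 70.] 72.8 z [0.0119 0.0148 0.0176]
660 [ 506. -521.] [76. 51.] 77.8 z [0.0084 0.0107 0.0142]
1300 [ 605. -282.] [109. 295.] 6.3 z [0.0216 0.0253 0.028 ]
0.5393266928996776 0.6738353291782001 -0.42376299030984793 -0.13152787200960256
```

View pics/crop0.png

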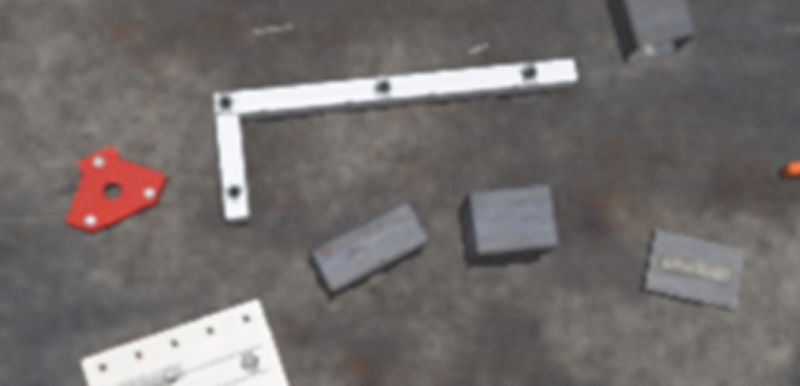

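The crop shows the long tube (crop 370,250), slim and turned, to the left of the fat tube (510,220). The fence corner is at about (240,115), the magnet is at the left and the coupon at the right. The detections agree with the picture. Next I'll fit the fence faces and plan the push.

```bash
cat >> h.py <<'E'
def fence(P,r=(294,144,427,196),m=3):
    l,t,rr,b=r;Q=P[t-m:b+m,l-m:rr+m].reshape(-1,3);Q=Q[(Q[:,2]>.019)&(Q[:,2]<.029)][:,:2]
    a=np.radians(6.3)
    for _ in range(6):   # rail centreline then stop centreline
        E=np.array([[np.cos(a),np.sin(a)],[-np.sin(a),np.cos(a)]]);q=Q@E.T
        top=np.percentile(q[:,0],99);rail=q[(q[:,0]>top-.018)]
        k=np.polyfit(rail[:,1],rail[:,0],1);a-=np.arctan(k[0])
    E=np.array([[np.cos(a),np.sin(a)],[-np.sin(a),np.cos(a)]]);q=Q@E.T
    rail=q[q[:,0]>top-.022]; xr=np.median(rail[:,0])-.009
    st=q[(q[:,0]<xr-.008)&(q[:,0]>xr-.08)&(q[:,1]>np.percentile(q[:,1],99.5)-.025)]; ys=np.median(st[:,1])-.009
    return a,E,np.array([xr,ys]),(rail.min(0),rail.max(0),st.min(0),st.max(0))
def tube(P,box,E,o,lo=.031,hi=.046,m=3):
    l,t,r,b=np.round(box).astype(int);Q=P[t-m:b+m,l-m:r+m].reshape(-1,3);Q=Q[(Q[:,2]>lo)&(Q[:,2]<hi)]
    c,wh,a=cv2.minAreaRect(((Q[:,:2]@E.T-o)*1000).astype(np.float32));return np.round(c,1),np.round(wh,1),round(a,1)
E
python3 - <<'E'
from h import *
P=np.load("top0.npy");a,E,o,x=fence(P);print(np.degrees(a),o,E.T@o,x)
np.savez("fence.npz",a=a,E=E,o=o)
print(tube(P,(333,192,373,225),E,o),tube(P,(389,187,423,216),E,o,.042,.06))
s=bot.get_state();T=R.from_rotvec(s["tool_rot"]).as_matrix()
print("tcp fence",E@s["ee_pos"][:2]-o)
for g in [(-.125,-.118),(-.15,-.11)]:
    w=np.append(E.T@(np.array(g)+o),.12);print(g,w,"tool shift",T.T@(w-s["ee_pos"]),"turn",np.arctan2(T[1,0],T[0,0])-a)
c,wh,aa=tube(P,(333,192,373,225),E,o)
E
```

```text
6.967960441326837 [ 0.60029999 -0.22363499] [ 0.62299638 -0.14915829] (array([ 0.59758085, -0.50144589]), array([ 0.62060522, -0.20610923]), array([ 0.5203049 , -0.22359665]), array([ 0.59225971, -0.20565449]))
(array([-119. ,  -92.6]), array([38.2, 85.4]), 21.0) (array([-111.2, -205.4]), array([51.3, 62.5]), 0.4)
tcp fence [-0.48313152 -0.33933536]
(-0.125, -0.118) [ 0.5132347  -0.28145104  0.12      ] tool shift [ 0.39571931 -0.14372586  0.12528697] turn 0.2051895069248741
(-0.15, -0.11) [ 0.48744883 -0.27654299  0.12      ] tool shift [ 0.37287377 -0.15665186  0.12528709] turn 0.2051895069248741
```

```bash
cat >> h.py <<'E'
def plan(g,z):
    F=np.load("fence.npz");E,o,a=F["E"],F["o"],F["a"];s=bot.get_state();T=R.from_rotvec(s["tool_rot"]).as_matrix()
    w=np.append(E.T@(np.array(g)+o),z);print("tcp fence",(E@s["ee_pos"][:2]-o).round(4),s["ee_pos"][2].round(4),"shift",(T.T@(w-s["ee_pos"])).round(4),"turn",round(np.arctan2(T[1,0],T[0,0])-float(a),4),"F",(E@s["force"][:2]).round(1),s["force"][2].round(1),"t",s["time_s"],"w",s["width"])
E
python3 -c "
from h import *
plan((-.19,-.094),.12)"
```

```text
tcp fence [-0.4831 -0.3393] 0.2453 shift [ 0.337  -0.1805  0.1253] turn 0.2052 F [ 0.4 -0.3] -0.8 t 0.6 w 1.0036542768913832
```

The rows are not in the units I measure in: shifts go in shares of 0.75 m and turns go in shares of 2 rad. I convert before sending: 0.337 m is 0.4493, 0.31 m is 0.4133, 0.205 rad is 0.1025.

>>> creep_tool(
  ticks=[
    [0.5,0.0533,-0.0267,0.02,0.015],
    [0.5,0.1067,-0.0533,0.04,0.03],
    [0.5,0.16,-0.08,0.06,0.045],
    [0.5,0.2133,-0.1067,0.08,0.06],
    [0.5,0.2667,-0.1333,0.0933,0.075],
    [0.5,0.32,-0.16,0.1067,0.09],
    [0.5,0.3733,-0.1933,0.1333,0.1025],
    [0.5,0.4133,-0.22,0.1533,0.1025],
    [0.5,0.4493,-0.24,0.1667,0.1025],
    [0.5,0.4493,-0.24,0.1667,0.1025],
  ],
  clamp_n=20,
)

```text
time_s: 1.6
ee_pos: [0.4469, -0.2623, 0.1187]
tool_rot: [-3.132, -0.197, 0.002]
force: [-0.4, 0.1, 0.3]
width: 0.498
gripper_force: 0.0
```

>>> creep_tool(
  ticks=[
    [0.5,0,0,0,0],
    [0.5,0,0,0,0],
    [0.5,0,0,0,0],
  ],
)

```text
time_s: 1.9
ee_pos: [0.4457, -0.2672, 0.1209]
tool_rot: [3.135, 0.189, 0.001]
force: [0.0, -0.5, -0.6]
width: 0.501
gripper_force: 0.0
```

```bash
python3 -c "
from h import *
plan((-.19,-.094),.028)"
```

```text
tcp fence [-0.1903 -0.0957] 0.1209 shift [ 0.0003 -0.0018  0.0929] turn -0.0014 F [-0.  -0.5] -0.6 t 1.9 w 0.5013085089936617
```

Scaled: 0.095 m is 0.1267, 0.09 m is 0.12.

>>> creep_tool(
  ticks=[
    [0.5,0,0,0.04,0],
    [0.5,0,0,0.08,0],
    [0.5,0,0,0.1067,0],
    [0.5,0,0,0.12,0],
    [0.5,0,0,0.1267,0],
    [0.5,0,0,0.1267,0],
    [0.5,0,0,0.1267,0],
  ],
)

```text
time_s: 2.6
ee_pos: [0.4466, -0.2668, 0.0263]
tool_rot: [3.134, 0.191, 0.002]
force: [-0.1, -0.5, 0.4]
width: 0.501
gripper_force: 0.0
```

```bash
python3 -c "
from h import *
f=optics.grab_frame('wrist');save(f,'w1.png')
plan((-.11,-.092),.026)"
```

```text
tcp fence [-0.1893 -0.0953] 0.0264 shift [ 0.0793 -0.0033  0.0005] turn -0.0 F [-0.1 -0.3] 0.6 t 2.65 w 0.5020148450745144
```

View pics/w1.png

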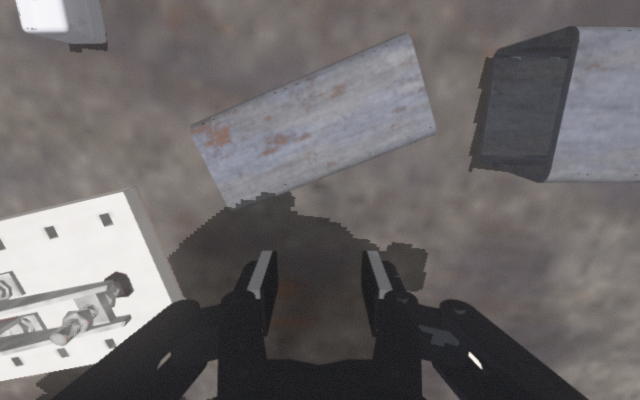

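The wrist view shows the tube ahead (px 192–437, rows 35–205) with the fingers at px 262 and 378, on either side of its middle. Next I push towards the rail.

Scaled: 0.066 m is 0.088, 0.06 m is 0.08.

>>> creep_tool(
  ticks=[
    [0.5,0.0133,0,0,0],
    [0.5,0.024,0,0,0],
    [0.5,0.032,0,0,0],
    [0.5,0.04,0,0,0],
    [0.5,0.048,0,0,0],
    [0.5,0.056,0,0,0],
    [0.5,0.064,0,0,0],
    [0.5,0.072,0,0,0],
    [0.5,0.08,0,0,0],
    [0.5,0.088,0,0,0],
  ],
)

```text
time_s: 3.65
ee_pos: [0.5119, -0.258, 0.0253]
tool_rot: [3.136, 0.191, -0.0]
force: [-2.1, 0.6, -0.1]
width: 0.501
gripper_force: 1.1
```

```bash
python3 -c "
from h import *
f=optics.grab_frame('wrist');save(f,'w2.png')
plan((-.052,-.092),.026)"
```

```text
tcp fence [-0.1226 -0.0947] 0.0255 shift [ 0.0706 -0.0027 -0.0004] turn 0.0001 F [-0.5 -0.7] 0.9 t 3.7 w 0.4961999930845254
```

View pics/w2.png

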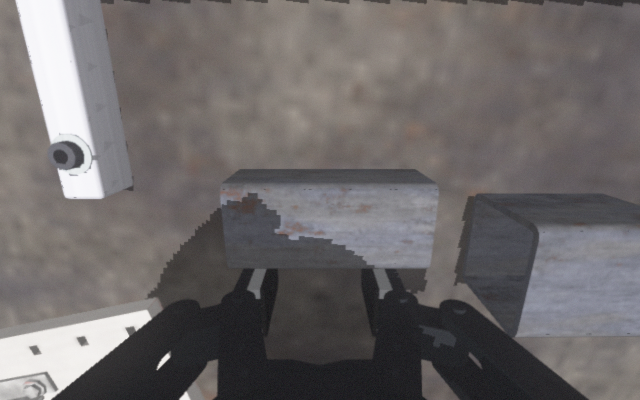

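The tube is now nearly square to the fingers (px 222–438) and clear of both the stop and the fat tube. I'll keep pushing.

Scaled: 0.064 m is 0.0853, 0.06 m is 0.08.

>>> creep_tool(
  ticks=[
    [0.5,0.008,0,0,0],
    [0.5,0.0173,0,0,0],
    [0.5,0.0267,0,0,0],
    [0.5,0.036,0,0,0],
    [0.5,0.0453,0,0,0],
    [0.5,0.0547,0,0,0],
    [0.5,0.064,0,0,0],
    [0.5,0.072,0,0,0],
    [0.5,0.08,0,0,0],
    [0.5,0.0853,0,0,0],
  ],
)

```text
time_s: 4.7
ee_pos: [0.5756, -0.25, 0.0253]
tool_rot: [3.136, 0.191, 0.0]
force: [-3.9, -0.9, 1.4]
width: 0.499
gripper_force: 1.5
```

>>> creep_tool(
  ticks=[
    [0.5,0.0027,0,0,0],
    [0.5,0.004,0,0,0],
    [0.5,0.0053,0,0,0],
  ],
)

```text
time_s: 5.0
ee_pos: [0.5789, -0.2496, 0.0253]
tool_rot: [-3.136, -0.191, 0.0]
force: [-3.6, -0.9, 1.3]
width: 0.498
gripper_force: 1.6
```

```bash
python3 -c "
from h import *
plan((-.05,-.092),.026)"
```

```text
tcp fence [-0.056  -0.0944] 0.0253 shift [ 0.006  -0.0024 -0.0007] turn 0.0001 F [-3.7 -0.5] 1.3 t 5.0 w 0.4981074662162673
```

Scaled: 0.004 m is 0.0053, 0.003 m is 0.004.

>>> creep_tool(
  ticks=[
    [0.5,0.0013,0,0,0],
    [0.5,0.0027,0,0,0],
    [0.5,0.004,0,0,0],
    [0.5,0.0053,0,0,0],
  ],
)

```text
time_s: 5.4
ee_pos: [0.583, -0.2492, 0.0253]
tool_rot: [-3.136, -0.191, -0.0]
force: [-3.2, 0.3, 1.9]
width: 0.503
gripper_force: 1.5
```

>>> creep_tool(
  ticks=[
    [0.5,0.0013,0,0,0],
    [0.5,0.0027,0,0,0],
    [0.5,0.0027,0,0,0],
  ],
)

```text
time_s: 5.7
ee_pos: [0.5852, -0.2489, 0.0253]
tool_rot: [3.136, 0.191, 0.001]
force: [-1.6, -0.7, 1.4]
width: 0.5
gripper_force: 1.0
```

```bash
python3 -c "
from h import *
F=np.load('fence.npz')
f=optics.grab_frame('top');b=models.boxes_of('long_tube','top');print(b[:1]);print(tube(cloud(f),b[0]['rect'],F['E'],F['o']))
f=optics.grab_frame('wrist');save(f,'w3.png')
plan((-.05,-.092),.026)"
```

```text
[]Traceback (most recent call last):
  File "<string>", line 4, in <module>
    f=optics.grab_frame('top');b=models.boxes_of('long_tube','top');print(b[:1]);print(tube(cloud(f),b[0]['rect'],F['E'],F['o']))
                                                                                                     ~^^^
IndexError: list index out of range
```

Scaled: 0.002 m is 0.0027, 0.001 m is 0.0013.

>>> creep_tool(
  ticks=[
    [0.5,0.0013,0,0,0],
    [0.5,0.0027,0,0,0],
    [0.5,0.0027,0,0,0],
  ],
)

```text
time_s: 6.1
ee_pos: [0.5862, -0.2487, 0.0253]
tool_rot: [-3.135, -0.191, 0.003]
force: [-6.6, -1.0, 3.6]
width: 0.498
gripper_force: 3.1
```

```bash
python3 -c "
from h import *
f=optics.grab_frame('wrist');save(f,'w3.png')
plan((-.05,-.092),.026)"
```

```text
tcp fence [-0.0486 -0.0944] 0.0253 shift [-0.0014 -0.0024 -0.0007] turn 0.0 F [-6.2 -0.2] 4.3 t 6.15 w 0.5002043061521458
```

View pics/w3.png

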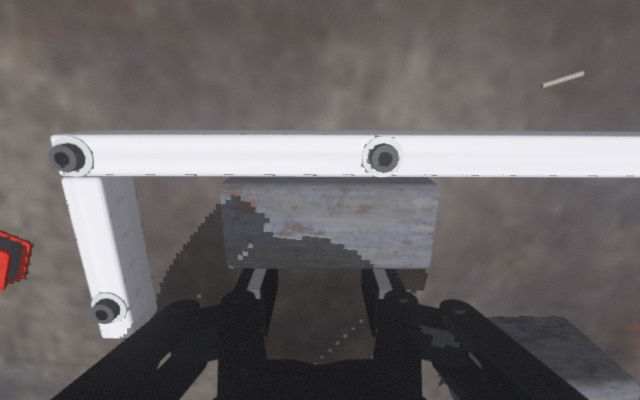

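The tube is at the rail (row ~180, px 222–437) and the force has risen to 6 N. I'll seat it a little more firmly.

Scaled: 0.001 m is 0.0013.

>>> creep_tool(
  ticks=[
    [0.5,0.0013,0,0,0],
    [0.5,0.0013,0,0,0],
    [0.5,0.0013,0,0,0],
  ],
)

```text
time_s: 6.45
ee_pos: [0.5863, -0.2487, 0.0253]
tool_rot: [-3.135, -0.191, 0.006]
force: [-10.0, -0.9, 6.6]
width: 0.499
gripper_force: 5.2
```

```bash
python3 -c "
from h import *
plan((-.05,-.092),.026)"
```

```text
tcp fence [-0.0485 -0.0944] 0.0253 shift [-0.0015 -0.0024 -0.0007] turn 0.0 F [-10.    0.4] 6.6 t 6.45 w 0.49877410298267033
```

The reading is firm at 10 N. Next I back off, raise the tool, turn it a quarter turn and come in at the tube's right end. The fingers will be opened slightly so they bear on both side walls, and shifted 4 mm away from the rail.

Scaled: -0.095 m is -0.1267, -0.03 m is -0.04, -0.15 rad is -0.075.

>>> creep_tool(
  ticks=[
    [0.5,-0.0133,0,0,0],
    [0.5,-0.04,0,0,0],
    [0.3,-0.04,0,-0.0533,0],
    [0.15,-0.04,0,-0.1067,0],
    [0.15,-0.04,0.0267,-0.1267,-0.075],
    [0.15,-0.0267,0.0533,-0.1267,-0.15],
    [0.15,-0.0133,0.08,-0.1267,-0.225],
    [0.15,0,0.1067,-0.1267,-0.3],
    [0.15,0.0267,0.1133,-0.1267,-0.375],
    [0.15,0.0373,0.1133,-0.1267,-0.45],
  ],
)

```text
time_s: 7.45
ee_pos: [0.6276, -0.3306, 0.1205]
tool_rot: [2.735, 1.542, 0.003]
force: [0.1, 0.9, -0.1]
width: 0.15
gripper_force: 0.0
```

>>> creep_tool(
  ticks=[
    [0.15,0,0,0,-0.075],
    [0.15,0,0,0,-0.15],
    [0.15,0,0,0,-0.225],
    [0.15,0,0,0,-0.3],
    [0.15,0,0,0,-0.3355],
    [0.15,0,0,0,-0.3355],
    [0.15,0,0,0,-0.3355],
  ],
)

```text
time_s: 8.15
ee_pos: [0.6262, -0.3295, 0.1203]
tool_rot: [2.084, 2.35, 0.001]
force: [0.1, 0.4, 0.4]
width: 0.149
gripper_force: 0.0
```

```bash
python3 -c "
from h import *
F=np.load('fence.npz')
plan((-.023,-.178),.03)
f=optics.grab_frame('wrist');save(f,'w4.png')
f=optics.grab_frame('top');save(f,'t4.png');print(tube(cloud(f),(325,150,375,190),F['E'],F['o'],.034,.046))"
```

```text
tcp fence [-0.0187 -0.1794] 0.1203 shift [ 0.0014 -0.0043  0.0903] turn 1.5691 F [0.2 0.4] 0.4 t 8.15 w 0.14927093288663207
(array([0., 0.]), array([0., 0.]), 0.0)
```

View pics/w4.png

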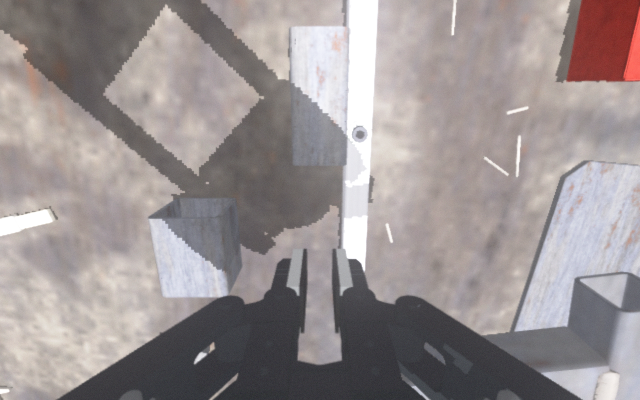

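The tube is flush along the rail (px 290–347, rows 27–165), and the fingers are behind its right end with clearance from the rail. Next I descend.

Scaled: 0.09 m is 0.12, -0.006 m is -0.008.

>>> creep_tool(
  ticks=[
    [0.15,0,-0.008,0.0267,0],
    [0.15,0,-0.008,0.0667,0],
    [0.15,0,-0.008,0.0933,0],
    [0.15,0,-0.008,0.1067,0],
    [0.15,0,-0.008,0.1147,0],
    [0.15,0,-0.008,0.12,0],
    [0.15,0,-0.008,0.12,0],
  ],
)

```text
time_s: 8.95
ee_pos: [0.6205, -0.3305, 0.0307]
tool_rot: [2.081, 2.352, 0.0]
force: [-0.7, 0.3, 0.0]
width: 0.153
gripper_force: 0.0
```

>>> creep_tool(
  ticks=[
    [0.15,0.0067,0,0,0],
    [0.15,0.0133,0,0,0],
    [0.15,0.02,0,0,0],
    [0.15,0.0267,0,0,0],
    [0.15,0.0333,0,0,0],
    [0.15,0.04,0,0,0],
  ],
)

```text
time_s: 9.55
ee_pos: [0.6165, -0.3003, 0.0305]
tool_rot: [2.081, 2.352, -0.0]
force: [-1.0, -2.1, -1.1]
width: 0.153
gripper_force: 0.9
```

```bash
python3 -c "
from h import *
plan((-.025,-.096),.03)"
```

```text
tcp fence [-0.0248 -0.1492] 0.0305 shift [ 0.0532 -0.0002  0.0004] turn 1.5714 F [-1.2 -2. ] -1.1 t 9.55 w 0.15254521247827857
```

Scaled: 0.046 m is 0.0613, 0.043 m is 0.0573.

>>> creep_tool(
  ticks=[
    [0.15,0.0067,0,0,0],
    [0.15,0.0133,0,0,0],
    [0.15,0.02,0,0,0],
    [0.15,0.0267,0,0,0],
    [0.15,0.0333,0,0,0],
    [0.15,0.04,0,0,0],
    [0.15,0.0467,0,0,0],
    [0.15,0.052,0,0,0],
    [0.15,0.0573,0,0,0],
    [0.15,0.0613,0,0,0],
  ],
)

```text
time_s: 10.55
ee_pos: [0.6109, -0.2545, 0.0304]
tool_rot: [2.082, 2.353, -0.0]
force: [0.6, -2.4, 1.0]
width: 0.151
gripper_force: 1.5
```

>>> creep_tool(
  ticks=[
    [0.15,0.0013,0,0,0],
    [0.15,0.0027,0,0,0],
    [0.15,0.0027,0,0,0],
  ],
)

```text
time_s: 10.85
ee_pos: [0.6106, -0.2528, 0.0304]
tool_rot: [2.082, 2.353, 0.0]
force: [0.4, -2.3, 1.7]
width: 0.15
gripper_force: 1.1
```

```bash
python3 -c "
from h import *
plan((-.025,-.096),.03)
f=optics.grab_frame('wrist');save(f,'w5.png')"
```

```text
tcp fence [-0.0248 -0.1014] 0.0304 shift [ 0.0054 -0.0002  0.0004] turn 1.5711 F [ 0.1 -2.3] 1.7 t 10.85 w 0.14951481237077965
```

View pics/w5.png

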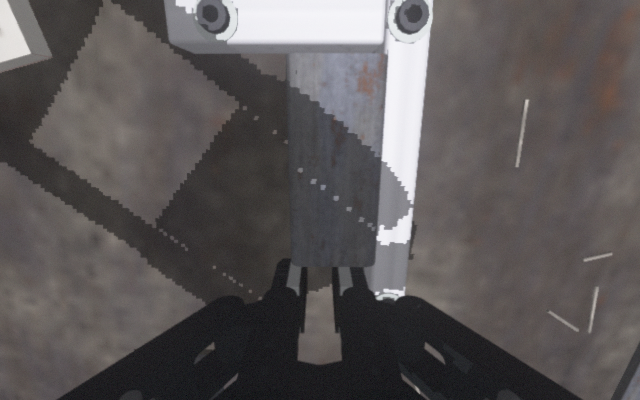

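The tube is running flush along the rail with its end close to the stop (row ~53). I'll creep the last few millimetres.

Scaled: 0.003 m is 0.004, 0.002 m is 0.0027.

>>> creep_tool(
  ticks=[
    [0.15,0.0013,0,0,0],
    [0.15,0.0027,0,0,0],
    [0.15,0.004,0,0,0],
    [0.15,0.004,0,0,0],
  ],
)

```text
time_s: 11.3
ee_pos: [0.6102, -0.2498, 0.0303]
tool_rot: [2.082, 2.353, 0.0]
force: [-0.5, -2.2, 2.0]
width: 0.148
gripper_force: 1.4
```

>>> creep_tool(
  ticks=[
    [0.15,0.0013,0,0,0],
    [0.15,0.0013,0,0,0],
  ],
)

```text
time_s: 11.5
ee_pos: [0.6101, -0.2488, 0.0303]
tool_rot: [2.082, 2.353, 0.0]
force: [-0.5, -2.6, 1.0]
width: 0.153
gripper_force: 1.5
```

>>> creep_tool(
  ticks=[
    [0.15,0.0013,0,0,0],
    [0.15,0.0013,0,0,0],
  ],
)

```text
time_s: 11.7
ee_pos: [0.61, -0.2478, 0.0303]
tool_rot: [2.082, 2.353, 0.0]
force: [0.2, -3.3, 1.2]
width: 0.148
gripper_force: 1.5
```

Scaled: 0.001 m is 0.0013.

>>> creep_tool(
  ticks=[
    [0.15,0.0013,0,0,0],
    [0.15,0.0013,0,0,0],
  ],
)

```text
time_s: 11.9
ee_pos: [0.6101, -0.2477, 0.0304]
tool_rot: [2.081, 2.352, -0.001]
force: [1.4, -5.7, 0.1]
width: 0.152
gripper_force: 3.0
```

>>> creep_tool(
  ticks=[
    [0.15,0.0013,0,0,0],
    [0.15,0.0013,0,0,0],
  ],
)

```text
time_s: 12.1
ee_pos: [0.6101, -0.2475, 0.0307]
tool_rot: [2.08, 2.351, -0.002]
force: [0.6, -8.3, 1.2]
width: 0.151
gripper_force: 4.2
```

```bash
python3 -c "
from h import *
plan((-.025,-.096),.03)"
```

```text
tcp fence [-0.0247 -0.0961] 0.0307 shift [ 0.0001 -0.0003  0.0007] turn 1.5711 F [-0.4 -8.3] 1.2 t 12.1 w 0.15130655159566908
```

The tube seated at the predicted spot. I'll back off, rise and check.

Scaled: -0.16 m is -0.2133, -0.15 m is -0.2.

>>> creep_tool(
  ticks=[
    [0.15,-0.0067,0,0,0],
    [0.15,-0.0333,0,0,0],
    [0.15,-0.0333,0,-0.0533,0],
    [0.15,-0.0333,0,-0.1067,0],
    [0.15,-0.0533,0,-0.16,0],
    [0.15,-0.1067,0,-0.2,0],
    [0.15,-0.1467,0,-0.2133,0],
    [0.15,-0.1467,0,-0.2133,0],
    [0.15,-0.1467,0,-0.2133,0],
  ],
)

```text
time_s: 13.0
ee_pos: [0.6226, -0.3559, 0.1895]
tool_rot: [-2.083, -2.35, -0.001]
force: [-0.1, 0.8, -0.1]
width: 0.149
gripper_force: 0.0
```

```bash
python3 - <<'E'
from h import *
F=np.load('fence.npz');E,o=F['E'],F['o']
s=bot.get_state();f=optics.grab_frame('wrist');save(f,'w6.png')
T=np.eye(4);T[:3,:3]=R.from_rotvec(s['tool_rot']).as_matrix();T[:3,3]=s['ee_pos'];C=T@f['tool_from_camera']
f['rotation']=C[:3,:3];f['eye']=C[:3,3];P=cloud(f).reshape(-1,3)
q=P[:,:2]@E.T-o;z=P[:,2]
m=(z>.034)&(z<.042)&(q[:,0]>-.09)&(q[:,0]<.005)&(abs(q[:,1]+.05)<.06)
print(cv2.minAreaRect((q[m]*1000).astype(np.float32)),m.sum())
# rail and stop faces in this same view
r=q[(z>.019)&(z<.029)&(q[:,1]<-.11)&(q[:,1]>-.25)&(q[:,0]>-.02)&(q[:,0]<.04)];print('rail x',np.percentile(r[:,0],[2,50,98]), 'slope',np.polyfit(r[:,1],r[:,0],1)[0])
t=q[(z>.019)&(z<.029)&(q[:,0]<-.045)&(q[:,0]>-.08)&(abs(q[:,1])<.035)];print('stop y',np.percentile(t[:,1],[2,50,98]))
plan((-.11,-.0425),.12)
for _ in [0]:
    g=optics.grab_frame('top');save(g,'t6.png')
    for l in("long_tube","short_tube"):
        for b in models.boxes_of(l,'top')[:2]:print(l,b,tube(cloud(g),b['rect'],E,o,.034 if l[0]=='l' else .042,.06))
E
```

```text
((-17.337743759155273, -67.10234069824219), (37.84590148925781, 37.505592346191406), 89.70218658447266) 2408
rail x [0.001453   0.00978599 0.01885113] slope 0.002283573986056687Traceback (most recent call last):
  File "<stdin>", line 11, in <module>
    return _quantile_unchecked(
        a, q, axis, out, overwrite_input, method, keepdims, weights)
    return _ureduce(a,
                    func=_quantile_ureduce_func,
    ...<5 lines>...
                    overwrite_input=overwrite_input,
                    method=method)
    r = func(a, **kwargs)
    result = _quantile(arr,
                       quantiles=q,
    ...<2 lines>...
                       out=out,
                       weights=wgt)
    slices_having_nans = np.isnan(arr[-1, ...])
                                  ~~~^^^^^^^^^
IndexError: index -1 is out of bounds for axis 0 with size 0
```

View pics/w6.png

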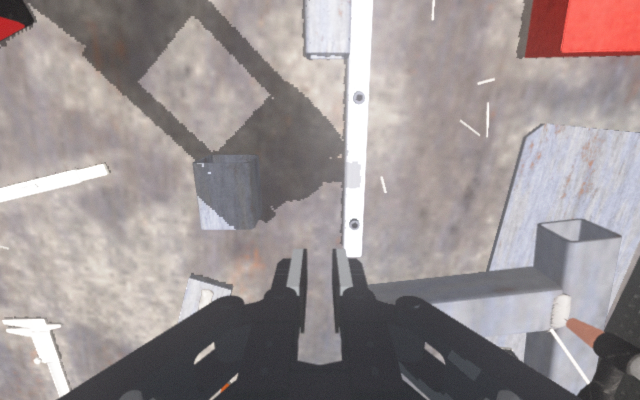

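The cut-off tube at the top is parallel with and flush to the rail. I'll move the arm aside for a full view of the corner.

Scaled: -0.22 m is -0.2933, -0.2 m is -0.2667.

>>> creep_tool(
  ticks=[
    [0.15,0,-0.04,0,0],
    [0.15,0,-0.0933,0,0],
    [0.15,-0.0267,-0.1467,0,0],
    [0.15,-0.0667,-0.2,0,0],
    [0.15,-0.12,-0.24,0,0],
    [0.15,-0.16,-0.2667,0,0],
    [0.15,-0.2,-0.2933,0,0],
    [0.15,-0.2,-0.2933,0,0],
    [0.15,-0.2,-0.2933,0,0],
  ],
)

```text
time_s: 13.95
ee_pos: [0.4226, -0.5297, 0.1887]
tool_rot: [-2.081, -2.35, -0.003]
force: [-0.2, 0.1, 0.3]
width: 0.151
gripper_force: 0.0
```

```bash
python3 - <<'E'
from h import *
F=np.load('fence.npz');E,o=F['E'],F['o']
acc=[]
for i in range(6):
    g=optics.grab_frame('top');acc.append(g['range_z'])
save(g,'t7.png');g['range_z']=np.median(acc,0).astype(np.float32);P=cloud(g)
a,E2,o2,x=fence(P);print(np.degrees([a,F['a']]),o,o2)
q=P[...,:2].reshape(-1,2)@E.T-o;z=P[...,2].ravel()
m=(z>.035)&(z<.043)&(q[:,0]>-.07)&(q[:,0]<.0)&(q[:,1]>-.12)&(q[:,1]<.0)
print(m.sum(),cv2.minAreaRect((q[m]*1000).astype(np.float32)),np.percentile(q[m],[1,50,99],axis=0))
for l,lo in(("long_tube",.034),("short_tube",.042),("magnet",.01),("coupon",.008)):
    b=models.boxes_of(l,'top')[:1];print(l,b, b and tube(P,b[0]['rect'],np.eye(2),0,lo,.06))
im=cv2.imread('pics/t7.png')[130:250,230:510];cv2.imwrite('pics/c7.png',cv2.resize(im,(800,343),interpolation=cv2.INTER_CUBIC))
E
```

```text
[6.49610971 6.96796044] [ 0.60029999 -0.22363499] [ 0.60403252 -0.21928238]
629 ((-18.253355026245117, -42.47764205932617), (84.92442321777344, 36.298072814941406), 89.59973907470703) [[-0.0360426  -0.08407621]
 [-0.01895868 -0.04249789]
 [-0.00072587 -0.00071638]]
long_tube [{'rect': [306.1, 153.9, 347.3, 177.8], 'p': 0.89}] (array([ 610.6, -193.5]), array([37.9, 84.8]), 6.9)
short_tube [{'rect': [388.8, 186.5, 420.9, 215.0], 'p': 0.55}] (array([ 537.5, -366.7]), array([50.7, 62.5]), 7.2)
magnet [{'rect': [245.7, 171.8, 279.6, 205.5], 'p': 0.81}] (array([559.3, -49.3]), array([70.6, 69.7]), 72.4)
coupon [{'rect': [452.2, 204.4, 488.8, 230.2], 'p': 0.97}] (array([ 506.1, -521.4]), array([74.4, 50.8]), 77.4)
```

View pics/c7.png

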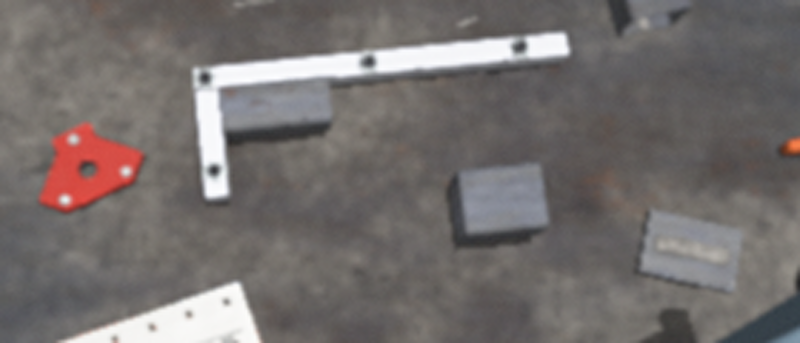

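The tube lies flat in the corner (crop 222–330, 85–135): its centre measures (-0.018, -0.0425) and it is within about 0.1–0.4° of the rail. The short tube, magnet and coupon have not moved.

```bash
python3 -c "
from station import bot
print(bot.close_job())"
```

```text
the job is handed in; nothing more can be done
None
```

The long tube is home in the fence corner, flat against the rail and up to the stop within what the cameras can measure. The short tube, magnet and coupon did not move, and I handed the job in at about 15 s.

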